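Pack the lock-fitting kit caddy

ROBOT

A 6-joint arm with a two-finger parallel gripper is mounted at the origin on a cart in front of the work surface, level with it; the furniture and walls round the work are solid. World frame = base frame: x ahead of the robot, y to its left, z up, the work surface at z = 0. Lengths are in m, angles in rad, forces in N, time in s.
With the tool pointing down it reaches from about 0.3 to 0.875 m from the base axis. Payload 6.4 kg.
Tool frame: the origin (TCP) lies between the finger pads; the fingertips stand 25 mm ahead of it and the grasp point (between the pads) lies 6 mm ahead of it; z points along the fingers, y is the line along which they close (so a half turn about z gives the same grasp; the last joint's range is limited). The gripper opens to 88 mm and grips with 3 to 60 N. Pads are 18 mm wide; open, the fingers measure 123 mm over their backs; the gripper's body (75 mm by 187 mm) begins 45 mm behind the grasp point.
Start: joints at [-1.468, 0.181, 1.607, -0, 1.354, -0.206], TCP at [0.175, -0.548, 0.233] pointing down, gripper open.
Joint ranges: [-2.99, 2.99], [-0.89, 2.07], [0.3, 2.58], [-1.14, 4.28], [0, 2.63], [-3.12, 3.12]. Speed limits (rad/s): [2.57, 2.57, 3.01, 3.14, 3.14, 3.14].

INTERFACE

Orientations are given as a rotation vector (axis times angle).
In Python, from rig import monitor, optics, ticket gives the robot as it stands.
- The arm moves only by the shell command python3 -m crank 'ROWS' [FORCE]. ROWS is JSON, a list of rows, each a list of 3 entries, a list of its own where there are three numbers: the shift along the world's x, y, z in units of 40 mm (1.0 is 40 mm), then the turn about the world's z in rad, then the opening, from 0 (shut) to 1 (fully open). A call has 1 to 20 rows; each row shifts and turns the commanded pose from where the row before left it; what a row does not reach is not made up. A row lasts 1/10 s, in which the tool goes at most 50 mm and 8.59 degrees, less where a joint would pass 70% of its speed; a pose out of reach is approached as far as the arm can. A call is refused whole if a number of a shift passes 1 or a number of a turn 0.15, either way. A call with a gripper value outside its range is refused whole. The fingers move at their own pace and stop on an object; FORCE is the grip in N (left out, the last holds). Time passes only in rows, so rows that do not move let the fingers close. It gives the time, the measured TCP pose, the force, the opening and the grip force at its end, in the units of the state.
- monitor.get_state(): the state, without advancing time (a new reading comes with each control period).
- optics.read_camera(name): name is "scene" or "top"; returns a dict with "frame" (420x560x3 uint8, red, green, blue), "intrinsics" (3x3 intrinsics, pixels), "dist" ([k1, k2, p1, p2, k3] as OpenCV has them; the pictures are not rectified), "pose" (4x4, takes a point from camera to world coordinates). Camera axes: x right, y down, z forward; pixel columns grow to the right and rows downward; lengths in m; the calibration is good to about 2 mm. A picture is of the moment at which its call begins. There is no depth.
- ticket.hand_in(): hands the job in; it is judged then, once.
The state is a dict: "time_s": time; "joint_positions": joint angles; "joint_vel": joint speeds; "joint_torque": joint torques, N m; "ee_pos": TCP position; "tool_rot": TCP orientation; "force": force on the tool from outside, world axes, zero at the start; "ft_torque": the same for the moment, N m; "opening": finger opening in m; "grip_force": force on a finger pad.
Only numpy, scipy, OpenCV 4.12 (cv2) and the standard library are available. Lean on these libraries where they do the work, as an engineer would, in place of code of your own. Each camera call takes 0.05 s, during which the arm holds its last target. There are 200 camera calls.

TASK

Pack the red caddy for a lock-fitting job: stand the blue tape roll, the brass-coloured cutter, the brass lock cylinder and the brass padlock each in the foam cut-out of its own shape, upright and right down on the yellow floor of the cut-out. The black tape roll and the grey cutter are not part of this kit: leave them standing where they are. Let go of everything at the end.

Things in the scene. Friction and masses are not known exactly. Their poses are not given: they have to be found in the camera images.
- blue_tape: Roll of blue adhesive tape lying flat, 64 mm across, 19 mm high, solid to the gripper (its middle cannot be entered). Grip across its diameter from above. Origin: centre of its underside; z up. About 50 g.
- brass_cutter: Brass-coloured spare milling cutter: round foot 17 mm across and about 17 mm high with a thinner shank on top, 37 mm high in all; treat it as a 17 mm cylinder. Stands upright on the bench; origin: centre of its underside; z up. About 30 g.
- cylinder: Brass double lock cylinder, 17 mm wide (x) by 66 mm long (y) by 38 mm high. The lower 17 mm is a 10 mm wide web, the round 17 mm wide part above it runs from 17 to 34 mm up, with a small cam on top. Grip it across x, on the round part. Stands upright on the bench; origin: centre of its underside; z up. About 160 g.
- brass_padlock: Brass padlock with a steel shackle pointing up: body 18 mm thick (x) by 40 mm wide (y) by 34 mm high, shackle top at 72 mm. The shackle cannot be gripped (fingers pass through it); grip the body across x. Stands upright on the bench; origin: centre of its underside; z up. About 210 g.
- dark_tape: Look-alike that does not belong: roll of black tape lying flat, 60 mm across, 18 mm high, loose. Origin: centre of its underside; z up. Leave it.
- grey_cutter: Look-alike that does not belong: grey cutter of the same shape and size as the brass-coloured one, loose. Stands upright on the bench; origin: centre of its underside; z up. Leave it.
- tile_tape: Foam tile with a large round cut-out, 80 mm across, for the blue tape. Fixed, 98 x 98 x 16 mm, grey with a yellow layer under it. Origin: centre of its underside, 4 mm above the bench; the cut-out is centred on it, its yellow floor 8 mm above the origin, the top face 16 mm above. The four tiles lie 2 x 2, 100 mm apart, in the red caddy, in varying order, all at the caddy's yaw.
- tile_cutter: Foam tile with a small round cut-out, 33 mm across, for the brass-coloured cutter. Fixed, 98 x 98 x 16 mm, grey with a yellow layer under it. Origin: centre of its underside, 4 mm above the bench; the cut-out is centred on it, its yellow floor 8 mm above the origin, the top face 16 mm above. The red caddy is 212 mm square, rim 18 mm high; low handles on two sides reach 26 mm out.
- tile_cylinder: Foam tile with a long narrow slot, 26 mm (tile x) by 82 mm (tile y), for the lock cylinder (web in the slot, cylinder y along tile y, either way round). Fixed, 98 x 98 x 16 mm, grey with a yellow layer under it. Origin: centre of its underside, 4 mm above the bench; the cut-out is centred on it, its yellow floor 8 mm above the origin, the top face 16 mm above. 
- tile_padlock: Foam tile with a shorter, wider rectangular cut-out, 34 mm (tile x) by 56 mm (tile y), for the padlock, whose x and y lie along tile x and y (either way round). Fixed, 98 x 98 x 16 mm, grey with a yellow layer under it. Origin: centre of its underside, 4 mm above the bench; the cut-out is centred on it, its yellow floor 8 mm above the origin, the top face 16 mm above. 
Things that resemble listed ones, but are neither listed nor needed, are in the scene too. What is shaped like the dark_tape but orange or purple is not meant.

How it is judged:
At the end, for the whole second after the job is handed in: The blue tape, brass-coloured cutter, cylinder and padlock each stand in their own cut-out: within 12.5 mm of its centre, less than 3.5 mm above the yellow floor, upright to 0.12 rad, at rest, released; black tape and grey cutter upright, within 20 mm of their start (horizontal distance between blue_tape and tile_tape below 0.0125 m and z of blue_tape in the frame of tile_tape below 0.0115 m and angle between each of blue_tape, brass_cutter, cylinder, brass_padlock, dark_tape, grey_cutter's own z axis and vertical below 0.12 rad and linear speed of each of blue_tape, brass_cutter, cylinder, brass_padlock below 0.02 m/s and contact force between each of blue_tape, brass_cutter, cylinder, brass_padlock and the fingers below 0.05 N and horizontal distance between brass_cutter and tile_cutter below 0.0125 m and z of brass_cutter in the frame of tile_cutter below 0.0115 m and horizontal distance between cylinder and tile_cylinder below 0.0125 m and z of cylinder in the frame of tile_cylinder below 0.0115 m and horizontal distance between brass_padlock and tile_padlock below 0.0125 m and z of brass_padlock in the frame of tile_padlock below 0.0115 m and distance of each of dark_tape, grey_cutter from where it was at the start of the episode below 0.02 m); the robot touches nothing.
It fails at once if the black tape or the grey cutter is moved by more than 30 mm (distance of any of dark_tape, grey_cutter from where it was at the start of the episode above 0.03 m).
It also fails if it takes over 120 s, if anything falls off the work surface, if the arm or the gripper's body presses on something with over 40 N, if the wrist force passes 120 N, or if a joint passes its speed limit or range.

## Working session

There is one attempt and no reset: what is moved stays moved. The work goes in short steps, Python scripts to look and compute and a shell command to move; the robot and the scene stay as the last step left them, time stands still between calls to the robot, and variables do not carry over. Pictures are saved under pics/ and viewed, at most 14 in all, crops included, and the job is handed in when it is done.

```bash
ls; mkdir -p pics; python3 - <<'E'
from rig import monitor, optics
import cv2,json,numpy as np
np.set_printoptions(precision=4,suppress=True)
s=monitor.get_state();print(s)
for n in("scene","top"):
    c=optics.read_camera(n);cv2.imwrite(f"pics/{n}0.png",c["frame"][:,:,::-1])
    print(n,c["intrinsics"],c["dist"],c["pose"])
E
```

```text
pics
{'time_s': 0.0, 'joint_positions': array([-1.4683,  0.1815,  1.608 ,  0.    ,  1.3538, -0.2063]), 'joint_vel': array([ 0.0006, -0.0012,  0.0001,  0.0011,  0.0007, -0.0013]), 'joint_torque': array([ -0.0022, -43.3867, -34.1858,   0.0701,   0.0386,  -0.0001]), 'ee_pos': array([ 0.1747, -0.5472,  0.2319]), 'tool_rot': array([-3.1025, -0.4828, -0.0002]), 'force': array([-0.4918,  0.3241, -0.1977]), 'ft_torque': array([0.0309, 0.0031, 0.0119]), 'grip_force': 0.0, 'opening': 0.08768233145944376}
scene [[500.4948   0.     281.2815]
 [  0.     500.4948 211.7079]
 [  0.       0.       1.    ]] [-0.1866  0.      0.      0.      0.    ] [[-0.5823 -0.4377  0.6851 -0.3746]
 [-0.8129  0.3014 -0.4984  0.6102]
 [ 0.0116 -0.8471 -0.5312  0.715 ]
 [ 0.      0.      0.      1.    ]]
top [[380.4126   0.     273.085 ]
 [  0.     380.4126 205.2661]
 [  0.       0.       1.    ]] [0.0262 0.     0.     0.     0.    ] [[-0.0021 -0.9983  0.0587  0.438 ]
 [-0.9999  0.0026  0.0099 -0.0319]
 [-0.0101 -0.0587 -0.9982  0.9782]
 [ 0.      0.      0.      1.    ]]
```

View pics/scene0.png

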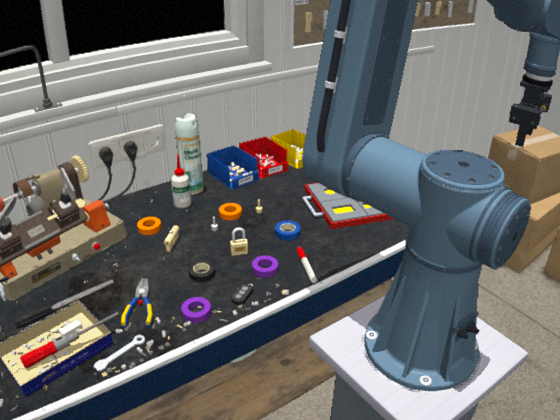

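View pics/top0.png

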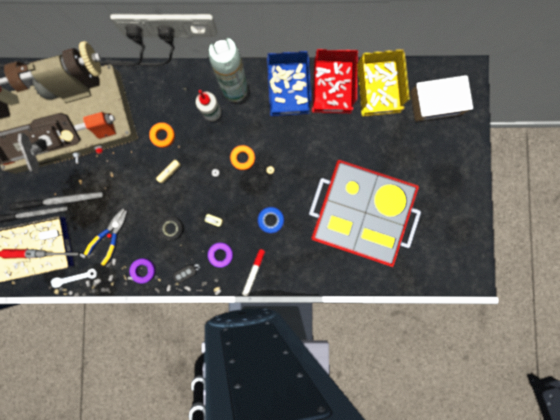

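The scene view shows the padlock at (238,242), cylinder at (172,238), brass cutter at (259,205), grey cutter at (214,223), blue tape at (288,230) and black tape at (202,270). In the top view they are at (213,220), (168,171), (270,170), (215,173), (270,220) and (172,229). The caddy is centred near (365,213). I'll zoom in next.

```bash
cat > h.py <<'E'
import cv2,numpy as np
from rig import monitor,optics
np.set_printoptions(precision=4,suppress=True)
def ray(c,p):
    u=cv2.undistortPoints(np.array([[p]],float),c["intrinsics"],np.array(c["dist"]))[0,0]
    T=np.array(c["pose"]);return T[:3,3],T[:3,:3]@np.array([u[0],u[1],1.])
def atz(c,p,z):
    o,d=ray(c,p);return o+d*(z-o[2])/d[2]
def tri(a,p,b,q):
    o1,d1=ray(a,p);o2,d2=ray(b,q);d1/=np.linalg.norm(d1);d2/=np.linalg.norm(d2)
    t=np.linalg.lstsq(np.c_[d1,-d2],o2-o1,rcond=None)[0]
    x,y=o1+t[0]*d1,o2+t[1]*d2;return (x+y)/2,np.linalg.norm(x-y)
def crop(c,x0,y0,w,h,k,f):
    cv2.imwrite(f,cv2.resize(c["frame"][y0:y0+h,x0:x0+w,::-1],None,fx=k,fy=k,interpolation=cv2.INTER_CUBIC))
E
python3 - <<'E'
from h import *
t=optics.read_camera("top");s=optics.read_camera("scene")
crop(t,145,145,140,100,5.6,"pics/t1.png");crop(t,300,145,130,130,4.6,"pics/t2.png")
crop(s,155,180,250,110,3.2,"pics/s1.png")
hsv=cv2.cvtColor(t["frame"],cv2.COLOR_RGB2HSV)
# yellow floors
m=cv2.inRange(hsv,(24,150,120),(34,255,255));m[:,:310]=0;m[:150]=0
n,_,st,ce=cv2.connectedComponentsWithStats(m)
cs,_=cv2.findContours(m,cv2.RETR_EXTERNAL,cv2.CHAIN_APPROX_NONE)
for c in cs:
    if cv2.contourArea(c)>30:
        M=cv2.moments(c);p=(M["m10"]/M["m00"],M["m01"]/M["m00"]);b=cv2.minAreaRect(c)
        q=[atz(t,x,.012) for x in cv2.boxPoints(b)];e=[q[1]-q[0],q[2]-q[1]]
        print(p,atz(t,p,.012),[(np.linalg.norm(x).round(4),np.degrees(np.arctan2(x[1],x[0])).round(1)) for x in e])
m=cv2.inRange(hsv,(105,150,60),(125,255,255));m[:200]=0;m[240:]=0;m[:,:250]=0;m[:,290:]=0
c=max(cv2.findContours(m,0,1)[0],key=cv2.contourArea);(p,r)=cv2.minEnclosingCircle(c);print("blue",p,r,atz(t,p,.015))
E
```

```text
(378.36122733612274, 237.70292887029288) [ 0.4122 -0.2874  0.012 ] [(np.float64(0.0224), np.float64(-19.3)), (np.float64(0.0772), np.float64(-108.7))]
(339.95, 224.78416666666664) [ 0.4449 -0.1914  0.012 ] [(np.float64(0.0281), np.float64(-19.0)), (np.float64(0.0501), np.float64(-108.7))]
(390.33880188913747, 199.78200347999004) [ 0.5079 -0.3193  0.012 ] [(np.float64(0.073), np.float64(-90.2)), (np.float64(0.0736), np.float64(178.7))]
(352.1966873706004, 187.13457556935816) [ 0.5404 -0.2236  0.012 ] [(np.float64(0.0253), np.float64(-90.2)), (np.float64(0.0255), np.float64(179.2))]
blue (270.30224609375, 219.67514038085938) 13.46839427947998 [ 0.4581 -0.0152  0.015 ]
```

View pics/t1.png

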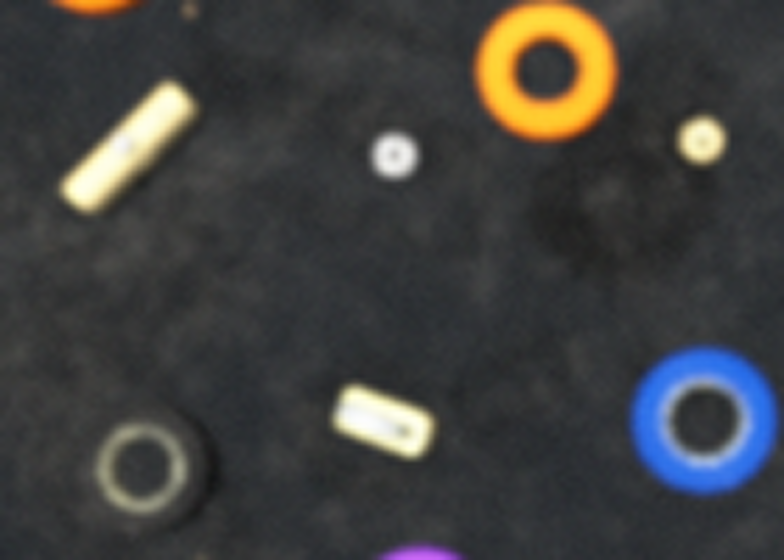

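View pics/t2.png

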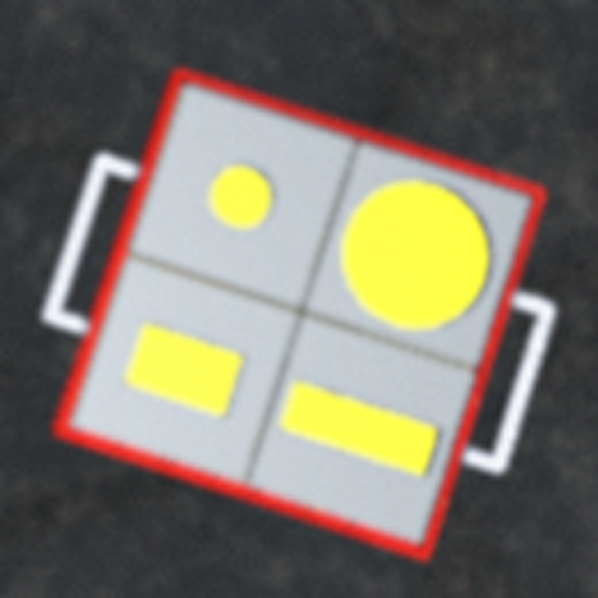

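View pics/s1.png

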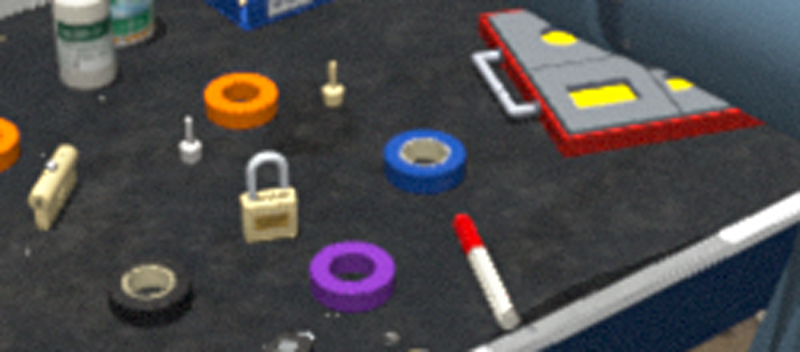

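The crops are sharp. In the top view, the cylinder is at px (168,171), grey cutter (215,173), brass cutter (270,170), padlock (213,220) and black tape (171,228). The caddy tiles are: padlock lower left, cylinder lower right, cutter upper left and tape upper right. Next I'll fit each pose, including height, to the silhouettes in both views.

```bash
cat > fit.py <<'E'
from h import *
from scipy.optimize import minimize
def cyl(r,z0,z1):
    a=np.linspace(0,2*np.pi,40);return np.array([(r*np.cos(t),r*np.sin(t),z) for z in(z0,z1) for t in a])
def box(x,y,z0,z1): return np.array([(i*x/2,j*y/2,z) for i in(-1,1) for j in(-1,1) for z in(z0,z1)])
def bar(): # round part of the cylinder along y
    a=np.linspace(0,2*np.pi,40);return np.array([(.0085*np.cos(t),j*.033,.0255+.0085*np.sin(t)) for j in(-1,1) for t in a])
PARTS=dict(tape=[cyl(.032,0,.019)],dark=[cyl(.030,0,.018)],cutter=[cyl(.0085,0,.017),cyl(.0025,.017,.037)],cylinder=[bar(),box(.010,.066,0,.02)],padlock=[box(.018,.040,0,.034)],caddy=[box(.212,.212,0,.018)])
K=8
def sil(c,parts,q,x0,y0,w,h):
    T=np.linalg.inv(np.array(c["pose"]));im=np.zeros((h*K,w*K),np.uint8)
    R=cv2.Rodrigues(np.array([0,0,q[3]]))[0]
    for P in parts:
        u=cv2.projectPoints((P@R.T+q[:3]),cv2.Rodrigues(T[:3,:3])[0],T[:3,3],c["intrinsics"],np.array(c["dist"]))[0][:,0]
        u=((u-[x0,y0]+.5)*K-.5)
        cv2.fillConvexPoly(im,cv2.convexHull(np.round(u*16).astype(np.int32)),255,shift=4)
    return cv2.resize(im,(w,h),interpolation=cv2.INTER_AREA)/255.
def mask(c,seed,kind,half):
    x0,y0=[int(s)-half for s in seed];f=c["frame"][y0:y0+2*half,x0:x0+2*half]
    f=cv2.cvtColor(f,cv2.COLOR_RGB2HSV)
    m={"b":cv2.inRange(f,(100,110,50),(130,255,255)),"y":cv2.inRange(f,(0,0,95),(180,255,255)),"r":cv2.inRange(f,(0,0,110),(180,255,255))}[kind]
    n,l,st,ce=cv2.connectedComponentsWithStats(m)
    cand=[i for i in range(1,n) if st[i,4]>15];i=min(cand,key=lambda i:np.abs(np.argwhere(l==i)-half).sum(1).min()-1e-4*st[i,4])
    m=(l==i).astype(np.uint8);return m,x0,y0
def fit(views,name,q0,free):
    def loss(v):
        q=np.array(q0,float);q[free]=v
        e=0
        for c,(m,x0,y0) in views:
            s=sil(c,PARTS[name],q,x0,y0,m.shape[1],m.shape[0]);e+=np.sum((s-m)**2)/m.sum()
        return e
    v0=np.array(q0,float)[free];d=np.array([.008,.008,.008,.25])[free]
    best=None
    for k in range(2):
        S=np.vstack([v0]+[v0+np.eye(len(d))[i]*d[i]*(1-2*k) for i in range(len(d))])
        r=minimize(loss,v0,method="Nelder-Mead",options=dict(initial_simplex=S,xatol=1e-4,fatol=1e-5))
        if best is None or r.fun<best.fun: best=r
        v0=best.x
    return best.x,best.fun
E
cat > m1.py <<'E'
from fit import *
t=optics.read_camera("top");s=optics.read_camera("scene")
def hullm(m):
    c=max(cv2.findContours(m[0],0,1)[0],key=cv2.contourArea);o=np.zeros_like(m[0]);cv2.fillConvexPoly(o,cv2.convexHull(c),1);return (o,)+m[1:]
for n,k,ts,ss,half,fr,yaw,hu in [("tape","b",(260,220),(276,230),24,[0,1,2],0,1),("cutter","y",(270,170),(259,209),14,[0,1,2],0,0),("cylinder","y",(168,171),(172,238),22,[0,1,2,3],0.8,0),("padlock","y",(213,220),(239,247),18,[0,1,2,3],1.2,1)]:
    mt,ms=mask(t,ts,k,half),mask(s,ss,k,half)
    if n=="padlock": # brass only: drop the grey shackle above the body
        hs=cv2.cvtColor(s["frame"],cv2.COLOR_RGB2HSV)[ms[2]:ms[2]+36,ms[1]:ms[1]+36]
        ms=((cv2.morphologyEx(ms[0]*(hs[...,1]>45).astype(np.uint8),cv2.MORPH_OPEN,np.ones((3,3)))),)+ms[1:]
    if hu: mt,ms=hullm(mt),hullm(ms)
    q0=np.r_[atz(t,ts,.02)[:2],0,yaw]
    if n=="cylinder": q0[3]=-0.8
    for lab,V in (("both",[(t,mt),(s,ms)]),("top z=0",[(t,mt)])):
        f=fr if lab=="both" else [i for i in fr if i!=2]
        r=[fit(V,n,np.r_[q0[:3],y],f) for y in ([q0[3]] if 3 not in fr else [-.9,-.3,.3,.9,1.4])]
        b=min(r,key=lambda z:z[1]);print(n,lab,b[0],round(b[1],3),mt[0].sum(),ms[0].sum())
# caddy outline
f=t["frame"][145:285,295:435];hs=cv2.cvtColor(f,cv2.COLOR_RGB2HSV)
m=((hs[...,1]>150)&((hs[...,0]<12)|(hs[...,0]>170))&(hs[...,2]>70)).astype(np.uint8)
m=hullm((cv2.morphologyEx(m,cv2.MORPH_CLOSE,np.ones((3,3))),295,145))
b=fit([(t,m)],"caddy",[.476,-.255,0,-.33],[0,1,3]);print("caddy",b)
x,y,a=b[0];R=np.array([[np.cos(a),-np.sin(a)],[np.sin(a),np.cos(a)]])
for n,d in dict(cutter=(.05,.05),tape=(.05,-.05),padlock=(-.05,.05),cyl=(-.05,-.05)).items(): print(n,R@d+[x,y])
# height of the foam top / floors: opening corners of padlock cut-out and cutter floor seen in both views (crop px)
T=lambda u,v:(300-.5+(u+.5)/4.6,145-.5+(v+.5)/4.6); S=lambda u,v:(155-.5+(u+.5)/3.2,180-.5+(v+.5)/3.2)
for n,p,q in (("pad floor ctr",(184,370),(604,96)),("cutter floor ctr",(241,197),(559,39))): print(n,tri(t,T(*p),s,S(*q)))
print("dark",atz(t,(144.5+142/5.6,144.5+468/5.6),.018),"grey",atz(t,(144.5+395/5.6,144.5+156/5.6),.037))
E
python3 m1.py
```

```text
tape both [ 0.4566 -0.0139  0.0005] 0.162 613 457
tape top z=0 [ 0.456  -0.0158] 0.145 613 457
cutter both [ 0.5876 -0.0138 -0.0021] 0.408 62 62
cutter top z=0 [ 0.5867 -0.0154] 0.253 62 62
cylinder both [ 0.583   0.2451 -0.0007  0.8055] 0.147 262 239
cylinder top z=0 [0.5828 0.2461 0.7942] 0.076 262 239
padlock both [ 0.4573  0.1289 -0.0007 -0.4297] 0.224 182 284
padlock top z=0 [ 0.4582  0.1294 -0.4874] 0.182 182 284
caddy (array([ 0.4754, -0.254 , -0.3257]), np.float64(0.03482773501557486))
cutter [ 0.5388 -0.2226]
tape [ 0.5068 -0.3173]
padlock [ 0.444  -0.1906]
cyl [ 0.412  -0.2853]
pad floor ctr (array([ 0.4442, -0.1903,  0.0137]), np.float64(0.00010857675528805218))
cutter floor ctr (array([ 0.5398, -0.2227,  0.0127]), np.float64(0.0006757298440506995))
dark [0.4375 0.2381 0.018 ] grey [0.5759 0.122  0.037 ]
```

Heights come out right: bench objects sit at z≈0±2 mm and the floors at ≈12–13 mm. The tile spacing also checks out. I'll move above the blue tape, closing along the caddy's x axis (yaw −0.326).

```bash
python3 -m crank '[[[0.44,0.83,0],0.117,1],[[0.44,0.83,0],0.117,1],[[0.44,0.83,0],0.117,1],[[0.44,0.83,0],0.117,1],[[0.44,0.83,-0.2],0.117,1],[[0.44,0.83,-0.2],0.117,1],[[0.44,0.83,-0.2],0.117,1],[[0.44,0.83,-0.2],0.117,1],[[0.44,0.83,-0.2],0,1],[[0.44,0.83,-0.2],0,1],[[0.44,0.83,-0.2],0,1],[[0.44,0.83,-0.2],0,1],[[0.44,0.83,-0.2],0,1],[[0.44,0.83,-0.2],0,1],[[0.44,0.83,-0.2],0,1],[[0.44,0.83,-0.2],0,1],[[0,0,0],0,1],[[0,0,0],0,1]]' 20
```

```text
time_s: 2.1
ee_pos: [0.4562, -0.016, 0.1366]
tool_rot: [-2.55, -1.835, 0.001]
force: [0.2, -0.1, -0.9]
opening: 0.0879
grip_force: 0.0
```

```bash
python3 -m crank '[[[0,0.02,-0.7],0,1],[[0,0,-0.7],0,1],[[0,0,-0.7],0,1],[[0,0,-0.3],0,1],[[0,0,-0.12],0,1],[[0,0,0],0,1],[[0,0,0],0,0.6],[[0,0,0],0,0.6],[[0,0,0],0,0.6],[[0,0,0],0,0.6],[[0,0,0],0,0.6]]' 20
```

```text
time_s: 3.2
ee_pos: [0.4565, -0.0158, 0.0363]
tool_rot: [2.552, 1.831, 0.0]
force: [-0.2, -0.5, -0.1]
opening: 0.0531
grip_force: 0.0
```

The fingers closed past 64 mm without gripping, so I'll look.

```bash
python3 - <<'E'
from h import *
t=optics.read_camera("top");s=optics.read_camera("scene")
a=cv2.resize(t["frame"][180:260,230:310,::-1],None,fx=5,fy=5);b=cv2.resize(s["frame"][180:260,245:325,::-1],None,fx=5,fy=5)
cv2.imwrite("pics/g1.png",np.hstack([a,b]))
E
```

```text
(no output)
```

View pics/g1.png

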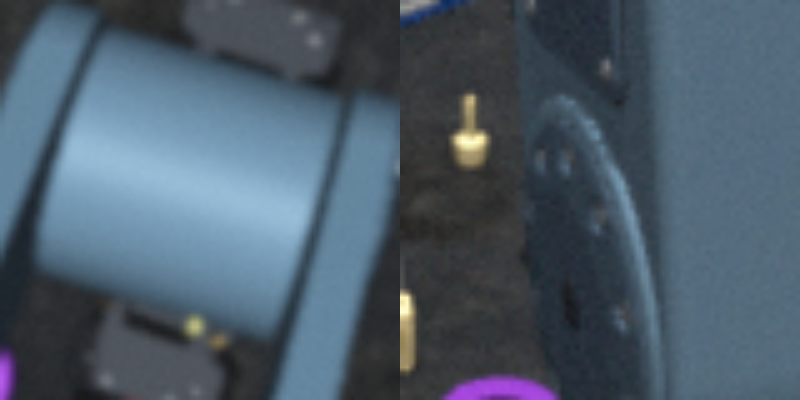

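The arm hides the tape in both views. I'll open, lift and move aside to look.

```bash
python3 -m crank '[[[0,0,0],0,1],[[0,0,0],0,1],[[0,0,0],0,1],[[0,0,0],0,1],[[0,0,0.8],0,1],[[0,0,0.8],0,1],[[0,-0.8,0.4],0,1],[[0,-1,0],0,1],[[0,-1,0],0,1],[[0,-1,0],0,1],[[0,-1,0],0,1],[[0,0,0],0,1]]' 20; python3 - <<'E'
from h import *
t=optics.read_camera("top");s=optics.read_camera("scene")
a=cv2.resize(t["frame"][180:260,230:310,::-1],None,fx=5,fy=5);b=cv2.resize(s["frame"][180:260,245:325,::-1],None,fx=5,fy=5)
cv2.imwrite("pics/g2.png",np.hstack([a,b]))
E
```

```text
time_s: 4.5
ee_pos: [0.4567, -0.2124, 0.1165]
tool_rot: [2.554, 1.824, -0.0]
force: [0.5, 0.1, -0.3]
opening: 0.0883
grip_force: 0.0
```

View pics/g2.png

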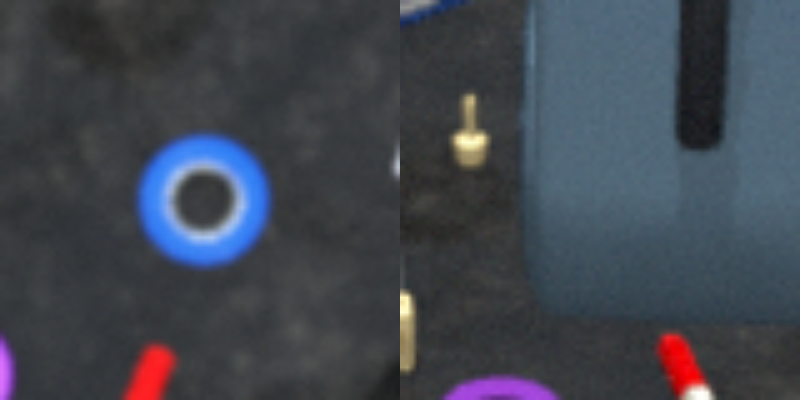

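The tape hasn't moved, at px (270.5,220), so the fingers closed above it. The tips sit higher when the gripper is wide open. I'll retry about 10 mm lower.

```bash
python3 -m crank '[[[0,1,0],0,1],[[0,1,0],0,1],[[0,1,0],0,1],[[0,1,0],0,1],[[0,0.93,0],0,1],[[0,0,-0.7],0,1],[[0,0,-0.7],0,1],[[0,0,-0.5],0,1],[[0,0,-0.34],0,1],[[0,0,0],0,1],[[0,0,0],0,0.65],[[0,0,0],0,0.65],[[0,0,0],0,0.65],[[0,0,0],0,0.65],[[0,0,0],0,0.65]]' 20
```

```text
time_s: 6.1
ee_pos: [0.4567, -0.0107, 0.0268]
tool_rot: [2.552, 1.831, 0.001]
force: [-0.8, 0.1, -0.4]
opening: 0.0575
grip_force: 0.0
```

```bash
python3 -m crank '[[[0,-0.1,0.3],0,1],[[0,0,0],0,1],[[0,0,0],0,1],[[0,0,0],0,1],[[0,0,-0.2],0,1],[[0,0,-0.1],0,1],[[0,0,-0.05],0,1],[[0,0,-0.05],0,1],[[0,0,0],0,1]]' 20; python3 - <<'E'
from h import *
s=optics.read_camera("scene");t=optics.read_camera("top")
P=np.array([[.1747,-.5472,.207],[.1747,-.5472,.232]])
for c in(s,t):
    T=np.linalg.inv(np.array(c["pose"]));print(cv2.projectPoints(P,cv2.Rodrigues(T[:3,:3])[0],T[:3,3],c["intrinsics"],np.array(c["dist"]))[0][:,0])
im=cv2.imread("pics/scene0.png")[60:180,480:560];im2=cv2.imread("pics/top0.png")[340:420,500:560]
cv2.imwrite("pics/g3.png",np.hstack([cv2.resize(im,(400,600)),cv2.resize(im2,(400,533)) if 0 else cv2.resize(im2,(400,600))]))
E
```

```text
time_s: 7.0
ee_pos: [0.4561, -0.0145, 0.022]
tool_rot: [-2.552, -1.831, 0.001]
force: [0.1, -1.0, 0.4]
opening: 0.0876
grip_force: 0.0
[[520.3314 149.9673]
 [522.5425 141.1229]]
[[543.4818 363.6568]
 [552.979  368.5146]]
```

View pics/g3.png

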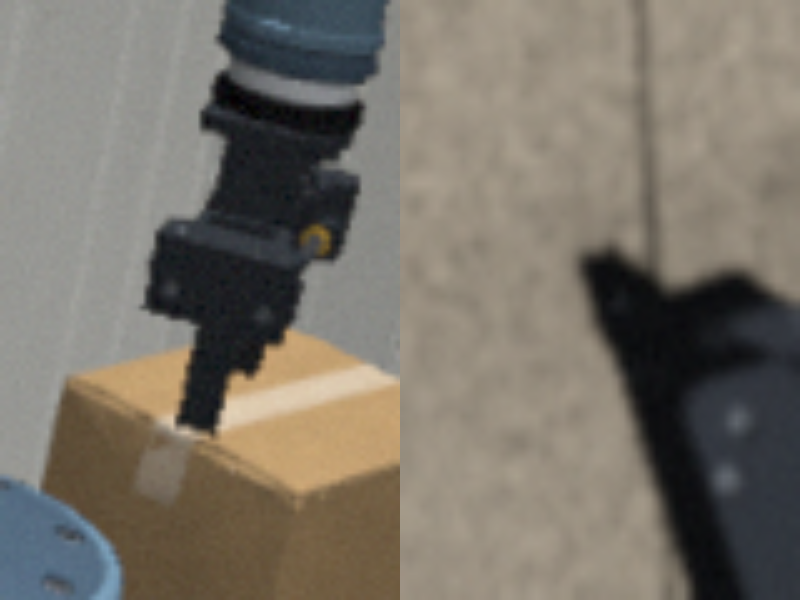

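```bash
python3 - <<'E'
from h import *
s=optics.read_camera("scene");t=optics.read_camera("top")
d=np.array([.304,-.953,0])
for r in(.044,.0615):
  for sg in(-1,1):
    P=np.array([np.array([.1747,-.5472,.232-k])+sg*r*d for k in(.025,.012,0)])
    for n,c in(("s",s),("t",t)):
      T=np.linalg.inv(np.array(c["pose"]));print(r,sg,n,cv2.projectPoints(P,cv2.Rodrigues(T[:3,:3])[0],T[:3,3],c["intrinsics"],np.array(c["dist"]))[0][:,0].round(1).tolist())
E
```

```text
0.044 -1 s [[516.4, 155.6], [517.6, 151.0], [518.7, 146.6]]
0.044 -1 t [[521.6, 370.4], [526.0, 373.0], [530.3, 375.5]]
0.044 1 s [[524.0, 144.6], [525.1, 140.1], [526.1, 135.9]]
0.044 1 t [[565.5, 356.9], [570.7, 359.3], [575.8, 361.5]]
0.0615 -1 s [[514.8, 158.0], [516.0, 153.3], [517.1, 148.9]]
0.0615 -1 t [[512.9, 373.1], [517.2, 375.8], [521.3, 378.3]]
0.0615 1 s [[525.4, 142.5], [526.5, 138.1], [527.5, 134.0]]
0.0615 1 t [[574.3, 354.2], [579.7, 356.5], [584.9, 358.7]]
```

The start pictures put the near fingertip at scene (519,147). The nominal tip should be at (516,156), so the tips end roughly at TCP height rather than 25 mm ahead of it. I'll descend a further 11 mm in small steps, check the force, and close.

```bash
python3 -m crank '[[[0,0,-0.05],0,1],[[0,0,-0.05],0,1],[[0,0,-0.05],0,1],[[0,0,0],0,1]]' 20;  python3 -m crank '[[[0,0,-0.04],0,1],[[0,0,-0.04],0,1],[[0,0,-0.04],0,1],[[0,0,0],0,1]]' 20; python3 -m crank '[[[0,0,0],0,0.65],[[0,0,0],0,0.65],[[0,0,0],0,0.65],[[0,0,0],0,0.65]]' 20
```

```text
time_s: 7.6
ee_pos: [0.4561, -0.0145, 0.0161]
tool_rot: [-2.552, -1.831, 0.001]
force: [0.2, 0.8, -0.5]
opening: 0.0882
grip_force: 0.0
time_s: 8.0
ee_pos: [0.4562, -0.0146, 0.0114]
tool_rot: [-2.552, -1.831, 0.0]
force: [0.3, 0.1, 0.0]
opening: 0.0881
grip_force: 0.0
time_s: 8.4
ee_pos: [0.4565, -0.0146, 0.0117]
tool_rot: [2.552, 1.831, 0.0]
force: [0.1, -0.4, -0.4]
opening: 0.0622
grip_force: 20.0
```

Gripped at 62 mm with 20 N. Next I lift, carry it over the tape tile and lower to pick height + 12 mm.

```bash
python3 -m crank '[[[0,0,0.6],0,0.65],[[0,0,0.7],0,0.65],[[0,0,0.7],0,0.65],[[0.14,-0.84,0.7],0,0.65],[[0.14,-0.84,0],0,0.65],[[0.14,-0.84,0],0,0.65],[[0.14,-0.84,0],0,0.65],[[0.14,-0.84,0],0,0.65],[[0.14,-0.84,0],0,0.65],[[0.14,-0.84,0],0,0.65],[[0.14,-0.84,0],0,0.65],[[0.14,-0.84,0],0,0.65],[[0,0,0],0,0.65],[[0,0,0],0,0.65]]' 20
```

```text
time_s: 9.8
ee_pos: [0.5063, -0.3172, 0.1191]
tool_rot: [-2.553, -1.829, 0.0]
force: [0.1, 0.0, -0.2]
opening: 0.0621
grip_force: 20.0
```

```bash
python3 - <<'E'
from h import *
t=optics.read_camera("top");crop(t,300,145,130,130,4.6,"pics/p1.png");print(monitor.get_state()["ee_pos"])
E
```

```text
[ 0.5062 -0.3163  0.119 ]
```

View pics/p1.png

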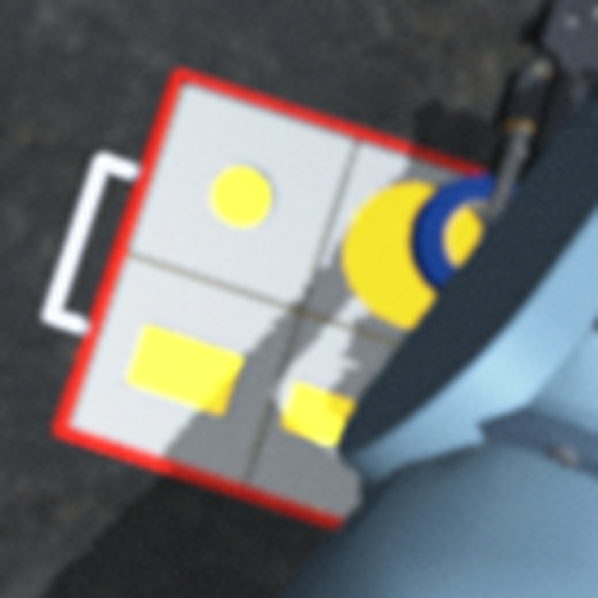

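The tape hangs where expected. Its left edge is at crop (413,238), which gives y≈−0.287 against −0.285 expected. Lowering.

```bash
python3 -m crank '[[[0.02,-0.02,-0.6],0,0.65],[[0,0,-0.6],0,0.65],[[0,0,-0.6],0,0.65],[[0,0,-0.3],0,0.65],[[0,0,-0.12],0,0.65],[[0,0,-0.07],0,0.65],[[0,0,-0.06],0,0.65],[[0,0,0],0,0.65]]' 20
```

```text
time_s: 10.65
ee_pos: [0.508, -0.3181, 0.0264]
tool_rot: [2.551, 1.831, 0.0]
force: [0.2, -0.6, -0.3]
opening: 0.062
grip_force: 20.0
```

```bash
python3 -m crank '[[[0,0,-0.03],0,0.65],[[0,0,-0.02],0,0.65],[[0,0,0],0,0.65]]' 20; python3 -m crank '[[[0,0,0],0,0.9],[[0,0,0],0,0.9],[[0,0,0],0,0.9],[[0,0,0],0,0.9],[[0,0,0.5],0,0.9],[[0,0,0.8],0,0.9],[[0,0,0.8],0,0.9],[[0,0.5,0.3],0,0.9],[[0.3,1,0],0,0.8],[[0.3,1,0],0,0.7],[[0.2,1,0],0,0.6],[[0.3,1,0],0,0.6],[[0.3,1,0],0,0.6],[[0.3,1,0],0,0.6],[[0.3,1,0],0,0.6],[[0,0,0],0,0.6],[[0,0,0],0,0.6]]' 20;  python3 - <<'E'
from h import *
t=optics.read_camera("top");crop(t,300,145,130,130,4.6,"pics/p2.png")
m=cv2.inRange(cv2.cvtColor(t["frame"],cv2.COLOR_RGB2HSV),(105,150,60),(125,255,255));m[:160]=0;m[260:]=0;m[:,:310]=0
c=max(cv2.findContours(m,0,1)[0],key=cv2.contourArea);(p,r)=cv2.minEnclosingCircle(c);print("blue",p,r,atz(t,p,.027))
E
```

```text
time_s: 10.95
ee_pos: [0.5076, -0.3179, 0.0238]
tool_rot: [2.552, 1.831, 0.0]
force: [-0.3, 0.3, -0.1]
opening: 0.062
grip_force: 20.0
time_s: 12.65
ee_pos: [0.5875, -0.017, 0.1195]
tool_rot: [2.55, 1.835, -0.001]
force: [-0.5, 0.5, 0.3]
opening: 0.0528
grip_force: 0.0
blue (392.20001220703125, 199.0) 12.839091300964355 [ 0.5087 -0.3194  0.027 ]
```

View pics/p2.png

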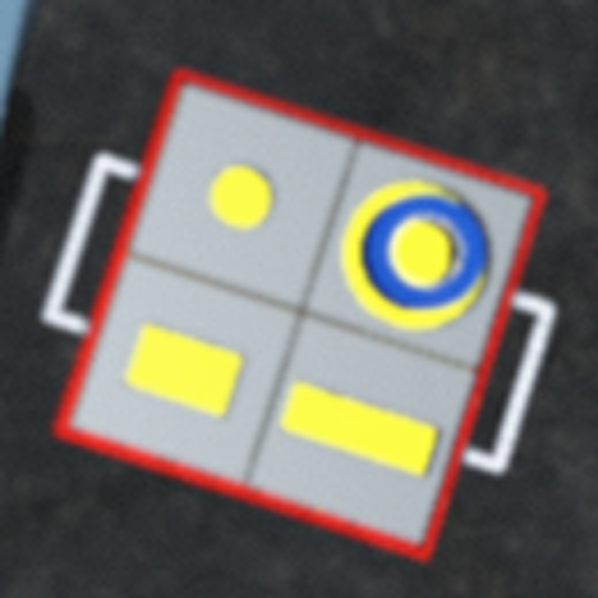

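The tape lies in its cut-out, centred at about crop (426,252); the offset is ≈2 mm. Now the brass cutter.

```bash
python3 -m crank '[[[0,0.06,-0.6],0,0.6],[[0,0,-0.6],0,0.6],[[0,0,-0.6],0,0.6],[[0,0,-0.5],0,0.6],[[0,0,-0.25],0,0.6],[[0,0,-0.14],0,0.6],[[0,0,0],0,0.6],[[0,0,0],0,0.1],[[0,0,0],0,0.1],[[0,0,0],0,0.1],[[0,0,0],0,0.1],[[0,0,0],0,0.1],[[0,0,0],0,0.1],[[0,0,0],0,0.1]]' 15
```

```text
time_s: 14.1
ee_pos: [0.5878, -0.0154, 0.0123]
tool_rot: [2.552, 1.831, 0.0]
force: [-0.7, 0.2, 3.1]
opening: 0.0166
grip_force: 15.0
```

Fz reads 3 N at a 17 mm opening, so the tips may drop as the fingers close. I'll regrip 9 mm higher so they clear the foam.

```bash
python3 -m crank '[[[0,0,0],0,0.35],[[0,0,0],0,0.35],[[0,0,0.12],0,0.35],[[0,0,0.11],0,0.35],[[0,0,0],0,0.1],[[0,0,0],0,0.1],[[0,0,0],0,0.1],[[0,0,0],0,0.1],[[0,0,0],0,0.1]]' 15
```

```text
time_s: 15.0
ee_pos: [0.5878, -0.0155, 0.0215]
tool_rot: [2.552, 1.831, 0.0]
force: [0.7, 0.8, 3.7]
opening: 0.0165
grip_force: 15.0
```

```bash
python3 -m crank '[[[0,0,0.3],0,0.1],[[0,0,0.7],0,0.1],[[0,0,0.7],0,0.1],[[-0.2,-0.86,0.7],0,0.1],[[-0.2,-0.86,0],0,0.1],[[-0.2,-0.86,0],0,0.1],[[-0.2,-0.86,0],0,0.1],[[-0.2,-0.86,0],0,0.1],[[-0.2,-0.86,0],0,0.1],[[0,0,0],0,0.1],[[0,0,0],0,0.1]]' 15; python3 - <<'E'
from h import *
s=optics.read_camera("scene");t=optics.read_camera("top")
a=cv2.resize(t["frame"][140:240,290:390,::-1],None,fx=4,fy=4);b=cv2.resize(s["frame"][110:210,280:380,::-1],None,fx=4,fy=4)
cv2.imwrite("pics/c1.png",np.hstack([a,b]))
E
```

```text
time_s: 16.1
ee_pos: [0.5393, -0.2223, 0.1175]
tool_rot: [-2.554, -1.829, -0.0]
force: [-0.5, -0.3, -0.7]
opening: 0.0163
grip_force: 15.0
```

View pics/c1.png

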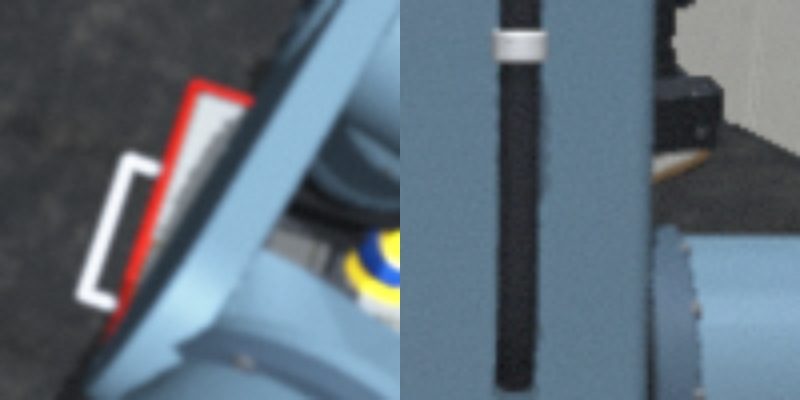

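The arm hides the hanging cutter, but the opening of 16.3 mm shows it's held. I'll lower with force checks.

```bash
python3 -m crank '[[[0,-0.02,-0.6],0,0.1],[[0,0,-0.6],0,0.1],[[0,0,-0.5],0,0.1],[[0,0,-0.2],0,0.1],[[0,0,-0.1],0,0.1],[[0,0,0],0,0.1]]' 15; python3 -m crank '[[[0,0,-0.03],0,0.1],[[0,0,-0.03],0,0.1],[[0,0,0],0,0.1]]' 15
```

```text
time_s: 16.8
ee_pos: [0.5399, -0.2221, 0.0374]
tool_rot: [-2.552, -1.833, -0.0]
force: [0.3, 0.2, 0.6]
opening: 0.0161
grip_force: 15.0
time_s: 17.1
ee_pos: [0.5399, -0.2228, 0.0354]
tool_rot: [2.552, 1.831, 0.001]
force: [-0.0, 0.2, 0.1]
opening: 0.0155
grip_force: 15.0
```

```bash
python3 -m crank '[[[0,0,-0.04],0,0.1],[[0,0,0],0,0.1]]' 15; python3 -m crank '[[[0,0,0],0,0.35],[[0,0,0],0,0.35],[[0,0,0],0,0.35],[[0,0,0.3],0,0.35],[[0,0,0.7],0,0.35],[[0,0,0.8],0,0.35],[[0,1,0.2],0,0.35],[[0,1,0],0,0.35],[[0,1,0],0,0.35],[[0,1,0],0,0.35],[[0,1,0],0,0.35],[[0,1,0],0,0.35],[[0.15,1,0],0.15,0.35],[[0.15,1,0],0.15,0.35],[[0.15,1,0],0.15,0.35],[[0.15,1,0],0.15,0.35],[[0.15,1,0],0.15,0.35],[[0.15,0.7,0],0.15,0.35],[[0.1,0,0],0.15,0.35],[[0.1,0,0],0.08,0.35]]' 15;  python3 - <<'E'
from h import *
s=optics.read_camera("scene");t=optics.read_camera("top")
a=cv2.resize(t["frame"][140:240,320:420,::-1],None,fx=4,fy=4);b=cv2.resize(s["frame"][140:240,290:390,::-1],None,fx=4,fy=4)
cv2.imwrite("pics/c2.png",np.hstack([a,b]))
E
```

```text
time_s: 17.3
ee_pos: [0.5398, -0.2229, 0.0335]
tool_rot: [2.552, 1.831, 0.0]
force: [0.1, -0.1, 1.0]
opening: 0.0162
grip_force: 15.0
time_s: 19.3
ee_pos: [0.5836, 0.2469, 0.1141]
tool_rot: [1.164, 2.917, 0.001]
force: [0.8, 0.1, -0.9]
opening: 0.0309
grip_force: 0.0
```

View pics/c2.png

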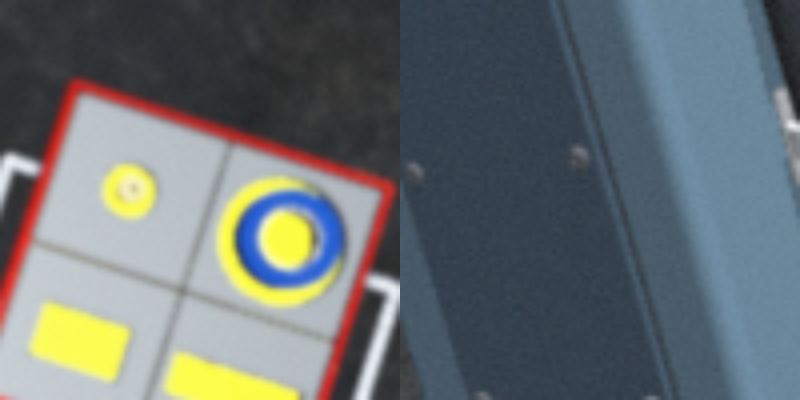

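The cutter stands in its cut-out, with foot and shank concentric at crop (131,188) and the hole at (129,191). Now the cylinder.

```bash
python3 -m crank '[[[0,-0.03,-0.6],0,0.38],[[0,0,-0.6],0,0.38],[[0,0,-0.5],0,0.38],[[0,0,-0.3],0,0.38],[[0,0,-0.15],0,0.38],[[0,0,-0.08],0,0.38],[[0,0,0],0,0.38],[[0,0,0],0,0.1],[[0,0,0],0,0.1],[[0,0,0],0,0.1],[[0,0,0],0,0.1],[[0,0,0],0,0.1]]' 40
```

```text
time_s: 20.6
ee_pos: [0.5842, 0.2443, 0.0248]
tool_rot: [1.175, 2.912, 0.001]
force: [-0.5, -0.2, 4.5]
opening: 0.0154
grip_force: 40.0
```

```bash
python3 -m crank '[[[0,0,0.4],0,0.1],[[0,0,0.7],0,0.1],[[0,0,0.7],0,0.1],[[-0.27,-0.83,0.7],-0.14,0.1],[[-0.27,-0.83,0],-0.14,0.1],[[-0.27,-0.83,0],-0.14,0.1],[[-0.27,-0.83,0],-0.14,0.1],[[-0.27,-0.83,0],-0.14,0.1],[[-0.27,-0.83,0],-0.14,0.1],[[-0.27,-0.83,0],-0.14,0.1],[[-0.27,-0.83,0],-0.15,0.1],[[-0.27,-0.83,0],0,0.1],[[-0.27,-0.83,0],0,0.1],[[-0.27,-0.83,0],0,0.1],[[-0.27,-0.83,0],0,0.1],[[-0.27,-0.83,0],0,0.1],[[-0.27,-0.83,0],0,0.1],[[-0.27,-0.83,0],0,0.1],[[-0.27,-0.83,0],0,0.1],[[0,0,0],0,0.1]]' 40;  python3 - <<'E'
from h import *
t=optics.read_camera("top");crop(t,300,145,130,130,4.6,"pics/y1.png");s=monitor.get_state();print(s["ee_pos"],s["tool_rot"],s["opening"])
E
```

```text
time_s: 22.6
ee_pos: [0.4098, -0.2907, 0.125]
tool_rot: [2.554, 1.825, -0.001]
force: [0.9, -0.2, -1.8]
opening: 0.0157
grip_force: 39.9
[ 0.4101 -0.2886  0.1246] [2.5553 1.8269 0.0001] 0.015853665965025084
```

View pics/y1.png

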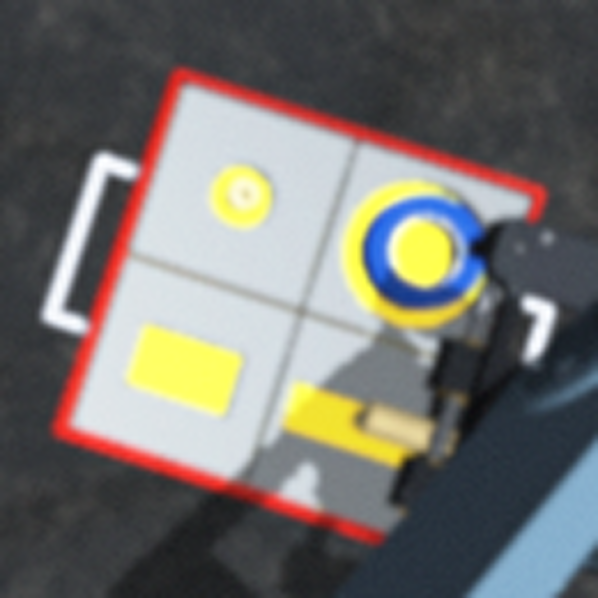

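The near end of the cylinder, at crop (362,415), maps to (0.421,−0.2575), which matches the prediction. It's parallel to the slot. Lowering.

```bash
python3 -m crank '[[[0.02,0.03,-0.6],0,0.1],[[0,0,-0.6],0,0.1],[[0,0,-0.5],0,0.1],[[0,0,-0.2],0,0.1],[[0,0,-0.1],0,0.1],[[0,0,-0.08],0,0.1],[[0,0,0],0,0.1]]' 40; python3 -m crank '[[[0,0,-0.03],0,0.1],[[0,0,-0.03],0,0.1],[[0,0,0],0,0.1]]' 40
```

```text
time_s: 23.35
ee_pos: [0.412, -0.2859, 0.0413]
tool_rot: [2.552, 1.831, 0.0]
force: [0.7, 0.3, -1.8]
opening: 0.0156
grip_force: 39.9
time_s: 23.65
ee_pos: [0.4117, -0.286, 0.0387]
tool_rot: [2.552, 1.831, 0.0]
force: [0.6, -0.4, -1.5]
opening: 0.0157
grip_force: 39.9
```

```bash
python3 -m crank '[[[0,0,-0.03],0,0.1],[[0,0,0],0,0.1]]' 40; python3 -m crank '[[[0,0,0],0,0.35],[[0,0,0],0,0.35],[[0,0,0],0,0.35],[[0,0,0.3],0,0.35],[[0,0,0.8],0,0.35],[[0,0,0.8],0,0.4],[[0.1,0.8,0.5],0,0.4],[[0.1,0.96,0],0,0.4],[[0.1,0.96,0],0,0.4],[[0.1,0.96,0],0,0.4],[[0.1,0.96,0],0,0.4],[[0.1,0.96,0],0,0.4],[[0.1,0.96,0],0,0.4],[[0.1,0.96,0],0,0.4],[[0.1,0.96,0],0,0.4],[[0.1,0.96,0],-0.055,0.4],[[0.15,0.96,0],0,0.4],[[0,0,0],0,0.4],[[0,0,0],0,0.4]]' 40;  python3 - <<'E'
from h import *
t=optics.read_camera("top");crop(t,300,145,130,130,4.6,"pics/y2.png")
E
```

```text
time_s: 23.85
ee_pos: [0.4115, -0.2858, 0.0372]
tool_rot: [-2.552, -1.831, 0.0]
force: [-1.0, -0.0, -1.4]
opening: 0.0157
grip_force: 39.9
time_s: 25.75
ee_pos: [0.4576, 0.1308, 0.1339]
tool_rot: [2.599, 1.764, 0.001]
force: [-0.3, -0.1, 0.0]
opening: 0.0352
grip_force: 0.0
```

View pics/y2.png

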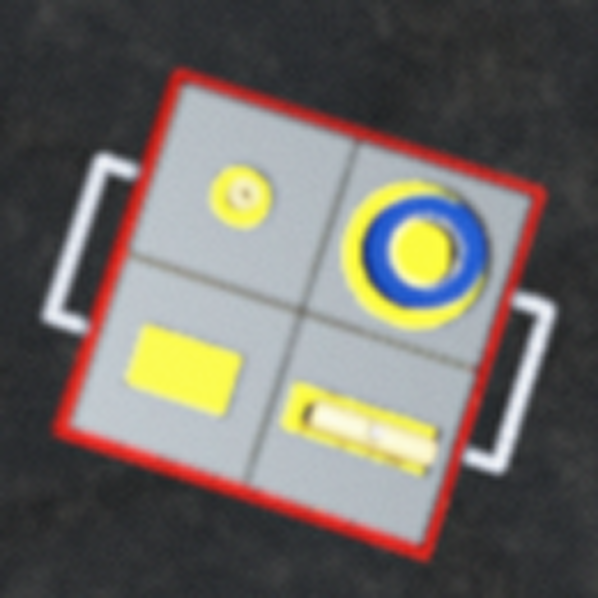

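The cylinder sits in its slot, centred at crop (370,430), which maps to (0.411,−0.284). Now the padlock, lowering carefully because of the shackle.

```bash
python3 -m crank '[[[0,-0.04,-0.6],0,0.4],[[0,0,-0.6],0,0.4],[[0,0,-0.6],0,0.4],[[0,0,-0.4],0,0.4],[[0,0,-0.15],0,0.4],[[0,0,0],0,0.4]]' 40; python3 -m crank '[[[0,0,-0.05],0,0.4],[[0,0,-0.05],0,0.4],[[0,0,-0.05],0,0.4],[[0,0,-0.05],0,0.4],[[0,0,-0.04],0,0.4],[[0,0,0],0,0.4],[[0,0,0],0,0.1],[[0,0,0],0,0.1],[[0,0,0],0,0.1],[[0,0,0],0,0.1],[[0,0,0],0,0.1]]' 40
```

```text
time_s: 26.4
ee_pos: [0.4571, 0.1275, 0.0388]
tool_rot: [-2.603, -1.758, 0.002]
force: [-0.2, 0.5, 0.4]
opening: 0.0353
grip_force: 0.0
time_s: 27.5
ee_pos: [0.4576, 0.1286, 0.0297]
tool_rot: [2.602, 1.761, 0.0]
force: [0.3, 0.4, -0.3]
opening: 0.0086
grip_force: 0.0
```

The fingers closed through the shackle above the body, so the tips sit about 6 mm above the reported TCP. I'll open, go down to z 0.010 and close.

```bash
python3 -m crank '[[[0,0,0],0,0.4],[[0,0,0],0,0.4],[[0,0,0],0,0.4],[[0,0,0],0,0.4],[[0,0,-0.15],0,0.4],[[0,0,-0.1],0,0.4],[[0,0,-0.1],0,0.4],[[0,0,0],0,0.4]]' 40; python3 -m crank '[[[0,0,-0.05],0,0.4],[[0,0,-0.05],0,0.4],[[0,0,-0.04],0,0.4],[[0,0,0],0,0.4],[[0,0,0],0,0.1],[[0,0,0],0,0.1],[[0,0,0],0,0.1],[[0,0,0],0,0.1],[[0,0,0],0,0.1]]' 40
```

```text
time_s: 28.3
ee_pos: [0.4569, 0.1286, 0.0148]
tool_rot: [-2.601, -1.76, 0.002]
force: [0.3, -0.4, -0.5]
opening: 0.0353
grip_force: 0.0
time_s: 29.2
ee_pos: [0.4576, 0.1286, 0.0101]
tool_rot: [2.602, 1.761, 0.0]
force: [-0.5, 0.3, 1.4]
opening: 0.0178
grip_force: 39.9
```

```bash
python3 -m crank '[[[0,0,0.3],0,0.1],[[0,0,0.7],0,0.1],[[0,0,0.7],0,0.1],[[-0.04,-0.8,0.7],0.055,0.1],[[-0.04,-0.8,0],0,0.1],[[-0.04,-0.8,0],0,0.1],[[-0.04,-0.8,0],0,0.1],[[-0.04,-0.8,0],0,0.1],[[-0.04,-0.8,0],0,0.1],[[-0.04,-0.8,0],0,0.1],[[-0.04,-0.8,0],0,0.1],[[-0.04,-0.8,0],0,0.1],[[0,-0.8,0],0,0.1],[[0,0,0],0,0.1],[[0,0,0],0,0.1],[[0,0,0],0,0.1]]' 40
```

```text
time_s: 30.8
ee_pos: [0.4428, -0.1904, 0.106]
tool_rot: [-2.551, -1.831, 0.0]
force: [-0.6, 0.3, -2.9]
opening: 0.0173
grip_force: 39.9
```

```bash
python3 -m crank '[[[0.02,0,-0.6],0,0.1],[[0,0,-0.6],0,0.1],[[0,0,-0.4],0,0.1],[[0,0,-0.2],0,0.1],[[0,0,-0.1],0,0.1],[[0,0,-0.05],0,0.1],[[0,0,0],0,0.1]]' 40; python3 -m crank '[[[0,0,-0.04],0,0.1],[[0,0,-0.04],0,0.1],[[0,0,-0.04],0,0.1],[[0,0,0],0,0.1]]' 40
```

```text
time_s: 31.5
ee_pos: [0.4444, -0.1915, 0.0285]
tool_rot: [2.552, 1.831, 0.0]
force: [-0.1, 0.2, -2.7]
opening: 0.0177
grip_force: 39.9
time_s: 31.9
ee_pos: [0.4439, -0.1914, 0.0231]
tool_rot: [-2.552, -1.831, 0.0]
force: [-0.7, 0.1, -2.9]
opening: 0.0176
grip_force: 39.9
```

```bash
python3 -m crank '[[[0,0,-0.02],0,0.1],[[0,0,-0.02],0,0.1],[[0,0,0],0,0.1]]' 40; python3 -m crank '[[[0,0,0],0,0.35],[[0,0,0],0,0.35],[[0,0,0],0,0.35],[[0,0,0.2],0,0.35],[[0,0,0.7],0,0.35],[[0,0,0.8],0,0.35],[[0,0,0.8],0,0.35],[[0,0,0.5],0,0.35],[[0,1,0],0,0.35],[[0,1,0],0,0.35],[[0,1,0],0,0.35],[[0,1,0],0,0.35],[[0,1,0],0,0.35],[[0,1,0],0,0.35],[[0,1,0],0,0.35],[[0,1,0],0,0.35],[[0,1,0.5],0,0.35],[[0,1,0.5],0,0.35],[[0,0,0],0,0.35]]' 40;  python3 - <<'E'
from h import *
s=optics.read_camera("scene");t=optics.read_camera("top")
a=cv2.resize(t["frame"][145:275,300:430,::-1],None,fx=3,fy=3);b=cv2.resize(s["frame"][150:280,280:410,::-1],None,fx=3,fy=3)
cv2.imwrite("pics/f1.png",np.hstack([a,b]))
E
```

```text
time_s: 32.2
ee_pos: [0.444, -0.1915, 0.0221]
tool_rot: [-2.552, -1.832, 0.0]
force: [-2.1, 1.3, 4.6]
opening: 0.0175
grip_force: 39.9
time_s: 34.1
ee_pos: [0.4453, 0.2129, 0.1851]
tool_rot: [2.547, 1.837, 0.01]
force: [0.3, -0.6, -0.2]
opening: 0.031
grip_force: 0.0
```

View pics/f1.png

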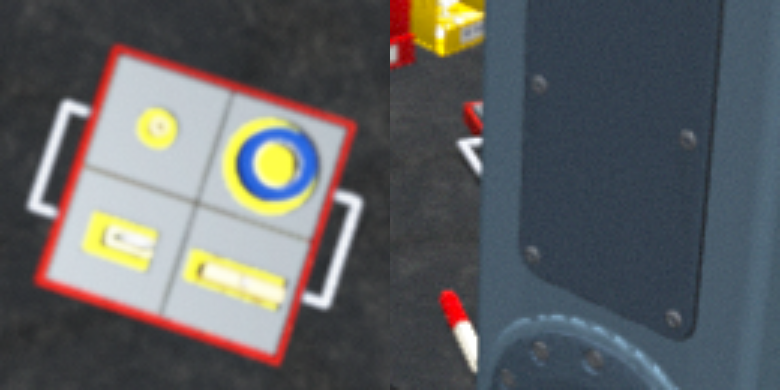

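All four items sit in their own cut-outs. The padlock is at crop (128,240), and it landed at exactly pick height + 12 mm. For the look-alikes I'll compare against the first picture numerically.

```bash
python3 -m crank '[[[0.1,-1,0],0,0.35],[[0.1,-1,0],0,0.35],[[0.1,-1,0],0,0.35],[[0.1,-1,0],0,0.35],[[0,-1,0],0,0.35],[[0,-1,0],0,0.35],[[0,-0.5,0],0,0.35],[[0,0,0],0,0.35],[[0,0,0],0,0.35],[[0,0,0],0,0.35]]' 40; python3 - <<'E'
from h import *
t=optics.read_camera("top")["frame"][:,:,::-1];o=cv2.imread("pics/top0.png")
for n,(x,y,h) in dict(dark=(171,229,15),grey=(215,173,7)).items():
    tm=o[y-h:y+h,x-h:x+h];r=cv2.matchTemplate(t[y-h-12:y+h+12,x-h-12:x+h+12].copy(),tm,cv2.TM_CCOEFF_NORMED)
    _,v,_,l=cv2.minMaxLoc(r);print(n,v,l[0]-12,l[1]-12)
E
```

```text
time_s: 35.2
ee_pos: [0.4593, -0.051, 0.1812]
tool_rot: [-2.552, -1.831, 0.001]
force: [-0.2, -0.6, 0.1]
opening: 0.0308
grip_force: 0.0
dark 0.9968948364257812 0 0
grey 0.9995181560516357 0 0
```

```bash
python3 -c "
from rig import ticket;print(ticket.hand_in())"
```

```text
the job is handed in; nothing more can be done
None
```

I handed the job in at about 35 s: all four kit items stand released in their own cut-outs, the black tape and grey cutter haven't moved, and the result came back without a verdict; I viewed 15 pictures, one over the limit of 14.

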